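# Hold the check glass in the light path of the wire gauge

## Task

Check the optical wire gauge for the shift: slide its dust cover fully back, then lift the check glass out of its stand, gripping it by its two frosted end faces only, never by the clear faces. Bring it into the gauge's throat and hold it there upright and still between the two lenses, so that the light from lens to lens would pass square through the middle of the clear faces, with the glass touching nothing but your fingers. Finish while still holding it there; leave the steel piece and the other things on the bench alone.

Things in the scene. Friction and masses are not known exactly. Their poses are not given: they have to be found in the camera images.
- gauge: Grey fork-shaped optical wire gauge, fixed, 200 mm long (x), 150 wide (y), body 66 high. Origin: centre of its underside. From the rear body (x = 5 to 100 mm) two heads, 49 mm wide each, reach forward to x = -100 mm; between them a throat 50 mm wide, open to the front (-x) and above, its floor 8 mm above the bench. A lens in a dark ring on each throat wall. The dust cover slides on top.
- light_path (a point): The middle of the light path: half way between the two lenses, 55 mm in front of the gauge's origin (gauge x = -55 mm, y = 0), 45 mm above the bench. Its y axis is the direction of the light (across the throat, from lens to lens), x runs along the throat to the rear, z up.
- cover (a joint): Dust cover's slide, in m: 0 = closed (over the throat), 0.09 = fully back against its stop (throat open). It moves towards the gauge's +x, takes about 2 N, and stays where it is left. Starts between 0 and 0.025.
- cover_tab (a point): Centre of the cover's upright black finger tab: 44 mm wide (y), 8 thick (x), 81 mm above the bench; tab's top at 91, cover's top at 71 mm. Moves with the cover; axes as the gauge's. Push its front face back or pinch it front to rear from above. The cover is 100 mm long (tab in its middle), 94 wide, 4 thick; an apron hanging from its front edge closes the throat's front.
- check_glass: Upright clear glass block, 24 (x) by 12 (y) by 56 mm tall, about 55 g. Its narrow end faces (+x and -x, 24 mm apart) are frosted white over the full height; its broad faces (+y and -y, 12 mm apart) are clear. Origin: centre of its underside. Stands 14 mm deep in one pocket of the stand (either one), its upper 42 mm free; taller than the steel piece.
- glass_middle (a point): Middle of the check glass, 28 mm above its underside: the middle of the clear faces. Axes as the check glass.
- clear_block: The clear part of the check glass with its two clear faces (18 mm wide between the frosted ends); rigidly part of the glass, same origin. No finger may press on it.
- steel_piece: Steel aperture piece, 24 mm (x) by 12 mm (y) by 39.5 mm tall, with a round hole through it, standing in the other pocket of the stand. Origin: centre of its underside. Not needed; stays where it is.
- stand: Low fixed stand, 50 (x) by 124 (y) by 20 mm tall: black block on a metal foot. Origin: centre of its underside. Two pockets at y = +30 and -30 mm, their floors 6 mm above the bench, hold the check glass and the steel piece with 1 mm play on each side, their 24 mm side along x.
- spool_yellow: Spool of yellow wire, 68 mm across, 51 mm tall, loose on the bench; bystander. Origin: centre of its underside.
- tweezers: Straight tweezers, 118 mm long, lying loose on the bench; bystander. Origin: centre of its underside.
- housing_1: Loose white four-way connector housing, 27 by 27 by 14 mm, on the bench; bystander. Origin: centre of its underside.

How it is judged:
By the outcome, as a careful person would: the job done as asked, in the order asked, and still so for the second after the job is handed in, while the arm keeps its last pose, push and grip.
It also fails if it takes over 51 s, if anything falls off the work surface, if the arm or the gripper's body presses on something with over 40 N, if the wrist force passes 120 N, or if a joint passes its speed limit or range.

## Robot

A 6-joint arm with a two-finger parallel gripper is mounted at the origin on a cart in front of the work surface, level with it; the furniture and walls round the work are solid. World frame = base frame: x ahead of the robot, y to its left, z up, the work surface at z = 0. Lengths are in m, angles in degrees, forces in N, time in s.
With the tool pointing down it reaches from about 0.4 to 0.825 m from the base axis. Payload 7 kg.
Tool frame: the origin (TCP) lies on the front face of the gripper's body, between the roots of the fingers; the fingertips stand 66 mm ahead of it and the grasp point (between the pads) lies 47 mm ahead of it; z points along the fingers, y is the line along which they close (so a half turn about z gives the same grasp; the last joint's range is limited). The gripper opens to 88 mm and grips with 3 to 60 N. Pads are 19 mm wide; open, the fingers measure 130 mm over their backs; the gripper's body (78 mm by 193 mm) begins 47 mm behind the grasp point.
Start: joints at [16.507, 20.546, 0.682, 0, -70.136, -16.507], TCP at [0.675, -0, 0.292] pointing down, gripper open.
Joint ranges: [-176.03, 176.03], [-82.01, 121.73], [-58.28, 71.71], [-173.87, 95.51], [-174.79, -0.11], [-173.66, 173.66]. Speed limits (degrees/s): [136.94, 136.94, 172.46, 180, 180, 180].

## Interface

Orientations are given as [roll, pitch, yaw] about the fixed x, y, z axes, in that order (R = Rz(yaw) Ry(pitch) Rx(roll)).
In Python, from plant import ctrl gives the robot as it stands.
- The arm moves only by the tool send_rows, never from a script. Its argument "deltas" is a list of rows, each a list of 2 entries, a list of its own where there are three numbers: the shift along the tool's x, y, z each as a share of 800 mm, from -1 to 1, then the turn about the tool's z as a share of 90 degrees, from -1 to 1. A call has exactly 5 rows; each row is the pose to reach, as a shift and turn from the pose commanded when the call began, along the tool's axes at that moment; what a row does not reach only later rows make up. A row lasts 1/12 s, in which the tool goes at most 41.7 mm and 7.16 degrees, less where a joint would pass 70% of its speed; a pose out of reach is approached as far as the arm can. A call with a number of a shift or a turn outside -1 to 1 is refused whole. A call with a gripper value outside its range is refused whole. "gripper" is the opening, from 0 (shut) to 1 (fully open), set as the call begins (left out, the last holds). The fingers move at their own pace and stop on an object; the grip force is fixed at half the most. Time passes only in rows, so rows that repeat a pose let the fingers close, or fill a call up. It gives the time, the measured TCP pose, the force, the opening and the grip force at its end, in the units of the state.
- ctrl.get_obs(): the state, without advancing time (a new reading comes with each control period).
- ctrl.snapshot(name): name is "scene" or "side" or "wrist"; returns a dict with "color" (400x640x3 uint8, red, green, blue), "vertical_fov" (degrees; the focal length in pixels is half the picture's height over the tangent of half this angle, whatever the lens; pixels are square), "cx", "cy" (the principal point, pixels), "k1" (the pictures are not rectified: a ray, as slopes to the right and down, at radius r is drawn at 1 + k1 r^2 times it, then the intrinsics apply), "rvec" (rotation vector, rad) and "tvec" (3), from world to camera coordinates, as OpenCV has them. Camera axes: x right, y down, z forward; pixel columns grow to the right and rows downward; lengths in m; the calibration is good to about 2 mm. A picture is of the moment at which its call begins. There is no depth.
- ctrl.close_job(): hands the job in; it is judged then, once.
Trained networks look in a picture, given as the dict that the camera call returned (one of the last four; its "shot" number tells which), for a name from the list of things; names that differ only in an ending like _2 or _b are one class to them, and where a whole thing is asked for, a point or a joint stands for the part that bears it (a point fixed in the world has none). Each returns a list of dicts, best first, with "conf" (0 to 1); they miss things now and then, are a little off and sometimes report something else, mostly with a low value. They report only what shows in the picture. A call takes as long as a camera call.
- ctrl.boxes_of(picture, thing): "xy" ([column, row] as shares, 0 to 1, of the picture: columns of its width, rows of its height, amid what is visible of it).
- ctrl.cut_out(picture, thing): "pixels" (400x640 bool, what is visible of it) and "xy" ([column, row] as shares, 0 to 1, of the picture: columns of its width, rows of its height, amid what is visible of it).
The state is a dict: "clock": time; "joint_pos": joint angles; "qvel": joint speeds; "tau": joint torques, N m; "tool_pos": TCP position; "orientation": TCP orientation; "force": force on the tool from outside, world axes, zero at the start; "moment": the same for the moment, N m; "opening": finger opening in m; "gripper_force": force on a finger pad.
Only numpy, scipy, OpenCV 4.12 (cv2) and the standard library are available. Lean on these libraries where they do the work, as an engineer would, in place of code of your own. Each camera call takes 0.05 s, during which the arm holds its last target. There are 200 camera calls.

## Working session

There is one attempt and no reset: what is moved stays moved. The work goes in short steps, Python scripts to look and compute and a tool call to move; the robot and the scene stay as the last step left them, time stands still between calls to the robot, and variables do not carry over. Pictures are saved under pics/ and viewed, at most 10 in all, crops included, and the job is handed in when it is done.

Besides the shell and the picture viewer there is one more tool, called after "Emit:" by a JSON object that holds its "op" and its "data", one argument or row to a line. send_rows: Moves the arm, as the interface text tells. Shift numbers are shares of 800 mm and turn numbers shares of 90 degrees, none past 1 either way. Its arguments: {"type":"object","properties":{"deltas":{"type":"array","items":{"type":"array"}},"gripper":{"type":"number"}},"required":["deltas"]}

```bash
ls; mkdir -p pics; cat > h.py <<'E'
import numpy as np, cv2
from plant import ctrl
def K(p):
    f=200/np.tan(np.radians(p["vertical_fov"])/2); return f,p["cx"],p["cy"]
def ray(p,uv):
    f,cx,cy=K(p); R=cv2.Rodrigues(np.array(p["rvec"],float))[0]; t=np.array(p["tvec"],float).ravel()
    m=np.array([[f,0,cx],[0,f,cy],[0,0,1]]); 
    n=cv2.undistortPoints(np.array([[uv]],float),m,np.array([p["k1"],0,0,0,0.]))[0,0]
    d=R.T@np.array([n[0],n[1],1]); return -R.T@t, d/np.linalg.norm(d)
def atz(p,uv,z):
    o,d=ray(p,uv); return o+d*(z-o[2])/d[2]
def proj(p,X):
    f,cx,cy=K(p); m=np.array([[f,0,cx],[0,f,cy],[0,0,1]])
    return cv2.projectPoints(np.array(X,float).reshape(-1,3),np.array(p["rvec"],float),np.array(p["tvec"],float),m,np.array([p["k1"],0,0,0,0.]))[0][:,0]
def tri(rs):
    A=0;b=0
    for o,d in rs:
        M=np.eye(3)-np.outer(d,d);A=A+M;b=b+M@o
    return np.linalg.solve(A,b)
def save(p,n): cv2.imwrite("pics/"+n,cv2.cvtColor(p["color"],cv2.COLOR_RGB2BGR))
E
python3 - <<'E'
from h import *
import pickle
o=ctrl.get_obs();print({k:np.round(v,4).tolist() for k,v in o.items()})
P={}
for n in("scene","side","wrist"):
    p=P[n]=ctrl.snapshot(n);save(p,n+"0.png");print(n,ray(p,(p["cx"],p["cy"])))
    for t in("gauge","cover_tab","cover","check_glass","clear_block","steel_piece","stand","spool_yellow","tweezers","housing_1"):
        r=ctrl.cut_out(p,t)
        print(n,t,[(round(q["conf"],2),(np.array(q["xy"])*[640,400]).round(0).tolist(),int(q["pixels"].sum()),atz(p,np.array(q["xy"])*[640,400],0.03).round(3).tolist()) for q in r[:2]])
pickle.dump(P,open("p0.pkl","wb"))
E
```

```text
pics
{'clock': 0.0, 'joint_pos': [16.5066, 20.5901, 0.6338, -0.0197, -70.1369, -16.5073], 'qvel': [-0.0687, -0.0685, 0.115, 0.0453, -0.0052, -0.0122], 'tau': [-0.0008, -58.2727, 29.3058, 6.9975, 0.0069, -0.0002], 'tool_pos': [0.6746, -0.0, 0.2912], 'orientation': [179.9053, -0.0088, -90.0074], 'force': [-0.0921, 0.9309, -0.3898], 'moment': [0.0415, 0.0276, 0.0267], 'gripper_force': 0.0, 'opening': 0.0872}
scene (array([0.12741836, 0.67966538, 0.49250595]), array([ 0.45024593, -0.74720089, -0.488845  ]))
scene gauge [(0.9, [324.0, 180.0], 4739, [0.584, -0.109, 0.03])]
scene cover_tab [(0.65, [344.0, 170.0], 1057, [0.571, -0.184, 0.03])]
scene cover [(0.65, [343.0, 173.0], 1088, [0.565, -0.167, 0.03]), (0.31, [298.0, 287.0], 1014, [0.431, 0.24, 0.03])]
scene check_glass [(0.73, [288.0, 274.0], 439, [0.463, 0.221, 0.03]), (0.23, [300.0, 286.0], 1075, [0.429, 0.238, 0.03])]
scene clear_block [(0.77, [287.0, 274.0], 291, [0.465, 0.223, 0.03])]
scene steel_piece [(0.78, [295.0, 255.0], 222, [0.482, 0.172, 0.03])]
scene stand [(0.8, [297.0, 284.0], 1026, [0.436, 0.235, 0.03]), (0.2, [321.0,
[... 1217 characters left out ...]
52]), array([-4.07054916e-04,  3.09377451e-01, -9.50939234e-01]))
wrist gauge [(0.71, [421.0, 68.0], 31889, [0.577, -0.108, 0.03])]
wrist cover_tab [(0.91, [471.0, 66.0], 12304, [0.526, -0.111, 0.03])]
wrist cover [(0.92, [471.0, 65.0], 12121, [0.526, -0.111, 0.03]), (0.71, [550.0, 238.0], 231, [0.404, 0.079, 0.03])]
wrist check_glass [(0.6, [420.0, 71.0], 31952, [0.578, -0.105, 0.03])]
wrist clear_block []
wrist steel_piece []
wrist stand [(0.5, [473.0, 274.0], 84, [0.492, 0.126, 0.03])]
wrist spool_yellow [(0.69, [577.0, 175.0], 3994, [0.389, 0.001, 0.03])]
wrist tweezers [(0.68, [551.0, 243.0], 116, [0.402, 0.086, 0.03])]
wrist housing_1 [(0.98, [351.0, 226.0], 497, [0.642, 0.063, 0.03])]
```

```bash
python3 - <<'E'
import cv2
a=cv2.imread("pics/scene0.png");b=cv2.imread("pics/wrist0.png");s=cv2.imread("pics/side0.png")
x=cv2.resize(a[120:320,200:440],None,fx=3.3,fy=3,interpolation=2)
cv2.imwrite("pics/sc.png",cv2.resize(a[130:330,220:440],(660,600),interpolation=2))
cv2.imwrite("pics/sd.png",cv2.resize(s[160:310,230:460],(800,522),interpolation=2))
E
```

```text
(no output)
```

View pics/sc.png

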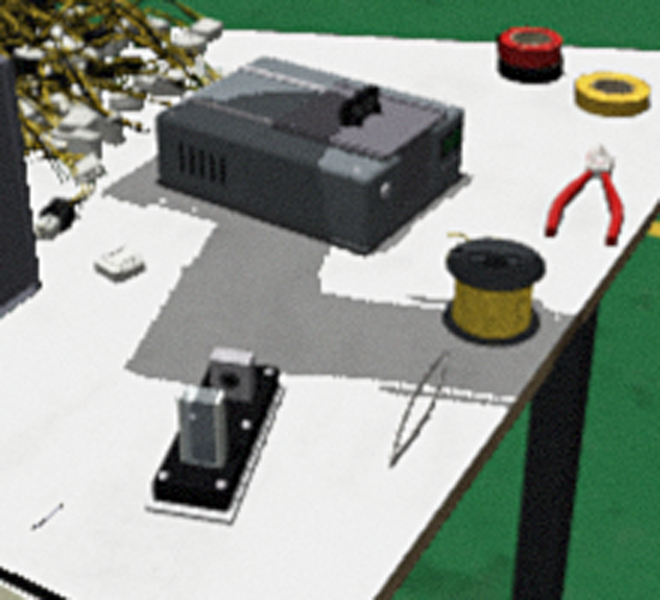

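View pics/wrist0.png

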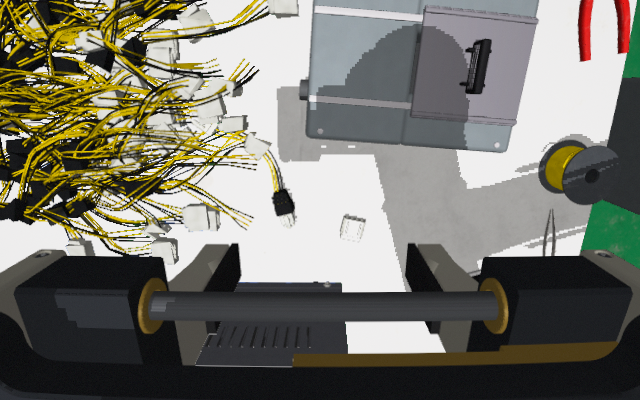

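The scene picture shows the gauge with its front towards the robot. The cover sits over the throat, with the tab near (357,105) in the crop. The glass is in the left (+y) pocket of the stand, near (205,428), and the steel piece is behind it at (232,377). In the wrist picture the gauge is cut off at the top and the tab is at (478,66). I'll move to get a better wrist view of the gauge.

Emit:
{"op": "send_rows", "data": {
  "deltas": [
    [[0.04,0.04,-0.02],0],
    [[0.08,0.07,-0.04],0],
    [[0.1,0.09,-0.06],0],
    [[0.1,0.09,-0.06],0],
    [[0.1,0.09,-0.06],0]
  ]
}}

```text
clock: 2.07
tool_pos: [0.6025, -0.0812, 0.3424]
orientation: [-179.8, 0.0, -90.1]
force: [0.3, 0.9, -0.5]
opening: 0.0876
gripper_force: 0.0
```

```bash
python3 - <<'E'
from h import *
import pickle
p=ctrl.snapshot("wrist");save(p,"wrist1.png");pickle.dump(p,open("w1.pkl","wb"))
for t in("gauge","cover_tab","stand","spool_yellow"):
    print(t,[(round(q["conf"],2),(np.array(q["xy"])*[640,400]).round(0).tolist(),int(q["pixels"].sum())) for q in ctrl.cut_out(p,t)[:2]])
E
```

```text
gauge [(0.68, [337.0, 139.0], 23321), (0.28, [409.0, 344.0], 717)]
cover_tab [(0.8, [377.0, 150.0], 7851)]
stand [(0.8, [409.0, 342.0], 696)]
spool_yellow [(0.67, [487.0, 222.0], 2730)]
```

View pics/wrist1.png

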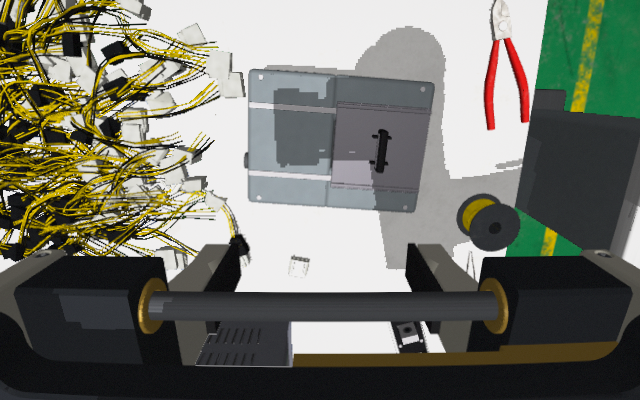

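```bash
cat > fit.py <<'E'
from h import *
import pickle
from scipy.optimize import minimize
def hullmask(pts,s=2):
    m=np.zeros((800,1280),np.uint8);cv2.fillConvexPoly(m,cv2.convexHull(np.round((pts+0.5)*s*16).astype(np.int32)),1,shift=4);return m
def box(L,W,H,x,y,a,z0=0,c=(0,0)):
    X=np.array([[i*L/2+c[0],j*W/2+c[1],z] for i in(-1,1) for j in(-1,1) for z in(z0,H)])
    r=np.radians(a);R=np.array([[np.cos(r),-np.sin(r),0],[np.sin(r),np.cos(r),0],[0,0,1]])
    return X@R.T+[x,y,0]
def fit(ims,dims,x0,hull=True,z0=0):
    T=[]
    for p,m in ims:
        m=m.astype(np.uint8)
        n,l,st,_=cv2.connectedComponentsWithStats(m); m=(l==1+np.argmax(st[1:,4])).astype(np.uint8)
        if hull:
            ys,xs=np.nonzero(m); T.append((p,hullmask(np.stack([xs,ys],1).astype(np.float32))))
        else: T.append((p,cv2.resize(m,(1280,800),interpolation=0)))
    def iou(v):
        o=[]
        for p,M in T:
            h=hullmask(proj(p,box(*dims,v[0],v[1],v[2]*100,z0)).astype(np.float32));o.append((h&M).sum()/(h|M).sum())
        return o
    r=minimize(lambda v:-sum(iou(v)),[x0[0],x0[1],x0[2]/100],method="Nelder-Mead",options=dict(initial_simplex=np.array([[x0[0],x0[1],x0[2]/100]]*4)+np.vstack([np.zeros(3),np.eye(3)*[.02,.02,.06]]),xatol=1e-4,fatol=1e-4))
    return r.x*[1,1,100],np.round(iou(r.x),3)
E
python3 - <<'E'
from fit import *
from scipy.optimize import least_squares
P={n:ctrl.snapshot(n) for n in("scene","side","wrist")}
M={n:ctrl.cut_out(P[n],"gauge")[0]["pixels"] for n in P}
A=[(P[n],M[n]) for n in P]
for S in(A,A[:1],A[1:2],A[2:]): print("gauge",fit(S,(.2,.15,.068),(.58,-.1,-5)))
p=P["wrist"]
c=np.array([[249,70],[434,83],[414,212],[248,205]],float)
print([atz(p,u,.066).round(4).tolist() for u in c])
f=lambda v:(proj(p,box(.2,.15,.066,v[0],v[1],v[2]))[[7,3,1,5]] if 0 else proj(p,box(.2,.15,.066,v[0],v[1],v[2],.066)[[4,0,2,6]])-c).ravel()
r=least_squares(f,[.58,-.1,-5],x_scale=[.01,.01,1]);print(r.x,r.fun.round(1))
# tab triangulate
R=[]
g=cv2.cvtColor
for n in("scene","side"):
    q=ctrl.cut_out(P[n],"cover_tab")[0];ys,xs=np.nonzero(q["pixels"]);v=P[n]["color"][ys,xs].astype(int).sum(1);k=v<np.percentile(v,8)
    print(n,q["conf"],xs.min(),xs.max(),ys.min(),ys.max(),"dark",np.median(xs[k]),np.median(ys[k]));R.append(ray(P[n],(np.median(xs[k]),np.median(ys[k]))))
R.append(ray(p,(381,150)));print("tab",tri(R),tri([R[0],R[2]]),tri([R[1],R[2]]),atz(p,(381,150),.085))
A=[(P[n],ctrl.cut_out(P[n],"stand")[0]["pixels"]) for n in("scene","side")]
E
```

```text
gauge (array([ 0.58799926, -0.10949041, -4.71592871]), array([0.92 , 0.933, 0.959]))
gauge (array([ 0.59198401, -0.11562042, -3.5341329 ]), array([0.931]))
gauge (array([ 0.58465406, -0.10927201, -4.56935953]), array([0.938]))
gauge (array([ 0.58987673, -0.10822895, -4.20920269]), array([0.964]))
[[0.6786, -0.1855, 0.066], [0.4866, -0.1732, 0.066], [0.4961, -0.0301, 0.066], [0.689, -0.0388, 0.066]]
[ 0.58741646 -0.1060988  -3.47101962] [-4.1 -1.5  3.5 -1.7  3.   4.  -2.3  1.2]
scene 0.78 311 367 158 195 dark 339.0 165.0
side 0.69 326 385 219 256 dark 355.0 227.0
tab [ 0.54208574 -0.1057897   0.0787836 ] [ 0.54202179 -0.10479829  0.08126088] [ 0.54146128 -0.10487245  0.07640666] [ 0.5420485  -0.10577337  0.085     ]
```

Emit:
{"op": "send_rows", "data": {
  "deltas": [
    [[0.01,0.025,0.04],0.02],
    [[0.02,0.05,0.09],0.045],
    [[0.031,0.078,0.13],0.045],
    [[0.031,0.078,0.17],0.045],
    [[0.031,0.078,0.2],0.045]
  ],
  "gripper": 0.6
}}

```text
clock: 3.23
tool_pos: [0.5382, -0.1054, 0.1781]
orientation: [179.9, 0.0, -94.1]
force: [0.6, -1.0, 0.0]
opening: 0.0595
gripper_force: 0.0
```

Emit:
{"op": "send_rows", "data": {
  "deltas": [
    [[0,0,0.02],0],
    [[0,0,0.035],0],
    [[0,0,0.045],0],
    [[0,0,0.046],0],
    [[0,0,0.046],0]
  ]
}}

```text
clock: 3.65
tool_pos: [0.5407, -0.1048, 0.1434]
orientation: [180.0, -0.0, -94.0]
force: [0.2, -0.1, -0.3]
opening: 0.0524
gripper_force: 0.0
```

```bash
python3 - <<'E'
from h import *
p=ctrl.snapshot("side");save(p,"side2.png");w=ctrl.snapshot("wrist")
a=cv2.resize(p["color"][180:280,300:433],(800,600),interpolation=2)
b=cv2.resize(w["color"],(400,250));c=np.zeros((600,800,3),np.uint8);c[:350,:467]=cv2.resize(p["color"][180:280,300:433],(467,350),interpolation=2);c[350:,:400]=b
s=ctrl.snapshot("scene");c[350:,400:]=cv2.resize(s["color"][110:235,240:440],(400,250),interpolation=2)
cv2.imwrite("pics/m2.png",c[:,:,::-1]);print(ctrl.get_obs()["tool_pos"],ctrl.get_obs()["orientation"])
E
```

```text
[ 0.54121857 -0.10475736  0.14437462] [-1.79901963e+02  1.38155399e-02 -9.40408312e+01]
```

View pics/m2.png

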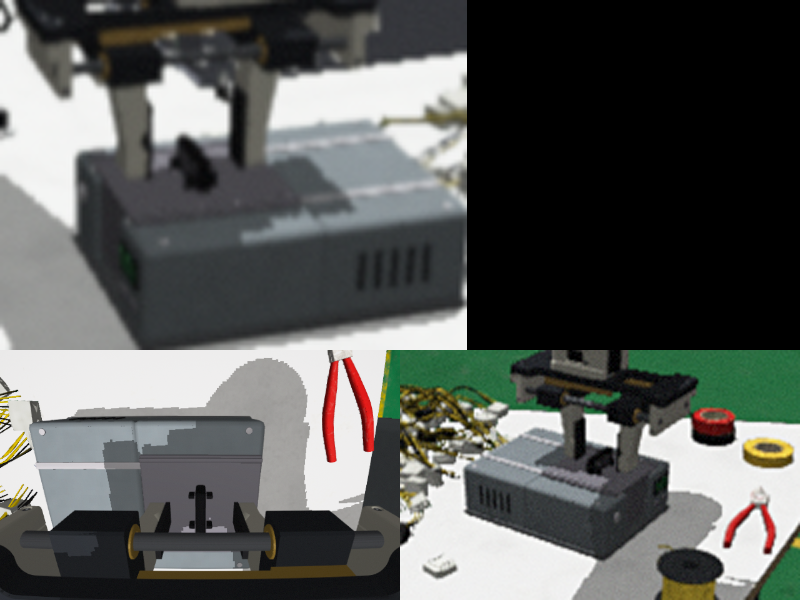

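The picture shows the tab centred between the open fingers, which sit just above the cover. I'll pinch it and slide it back.

Emit:
{"op": "send_rows", "data": {
  "deltas": [
    [[0,0,0],0],
    [[0,0,0],0],
    [[0,0,0],0],
    [[0,0,0],0],
    [[0,0,0],0]
  ],
  "gripper": 0
}}

```text
clock: 4.22
tool_pos: [0.5406, -0.1048, 0.1435]
orientation: [-180.0, 0.0, -94.0]
force: [-0.3, -0.2, -0.1]
opening: 0.0244
gripper_force: 0.0
```

Emit:
{"op": "send_rows", "data": {
  "deltas": [
    [[0,0,0],0],
    [[0,0,0],0],
    [[0,0,0],0],
    [[0,0,0],0],
    [[0,0,0],0]
  ]
}}

```text
clock: 4.63
tool_pos: [0.5408, -0.1048, 0.1434]
orientation: [-180.0, 0.0, -94.0]
force: [0.3, -0.5, -0.0]
opening: 0.0075
gripper_force: 30.0
```

Emit:
{"op": "send_rows", "data": {
  "deltas": [
    [[0,-0.01,0],0],
    [[0,-0.025,0],0],
    [[0,-0.04,0],0],
    [[0,-0.05,0],0],
    [[0,-0.05,0],0]
  ]
}}

```text
clock: 5.05
tool_pos: [0.5824, -0.1078, 0.1434]
orientation: [-179.9, -0.0, -94.0]
force: [2.2, -0.2, 2.4]
opening: 0.0078
gripper_force: 30.0
```

Emit:
{"op": "send_rows", "data": {
  "deltas": [
    [[0,-0.01,0],0],
    [[0,-0.02,0],0],
    [[0,-0.03,0],0],
    [[0,-0.035,0],0],
    [[0,-0.035,0],0]
  ]
}}

```text
clock: 5.47
tool_pos: [0.6098, -0.1098, 0.1434]
orientation: [-179.9, -0.0, -94.0]
force: [0.6, -1.3, 0.6]
opening: 0.0072
gripper_force: 30.0
```

Emit:
{"op": "send_rows", "data": {
  "deltas": [
    [[0,-0.003,0],0],
    [[0,-0.006,0],0],
    [[0,-0.009,0],0],
    [[0,-0.012,0],0],
    [[0,-0.012,0],0]
  ]
}}

```text
clock: 5.88
tool_pos: [0.6184, -0.1104, 0.1434]
orientation: [-180.0, -0.0, -94.0]
force: [-0.0, -1.1, 1.6]
opening: 0.0079
gripper_force: 30.0
```

Emit:
{"op": "send_rows", "data": {
  "deltas": [
    [[0,-0.001,0],0],
    [[0,-0.002,0],0],
    [[0,-0.003,0],0],
    [[0,-0.005,0],0],
    [[0,-0.005,0],0]
  ]
}}

```text
clock: 6.3
tool_pos: [0.6222, -0.1106, 0.1434]
orientation: [-180.0, -0.0, -94.0]
force: [-1.5, -1.7, 3.3]
opening: 0.0078
gripper_force: 30.0
```

Emit:
{"op": "send_rows", "data": {
  "deltas": [
    [[0,-0.001,0],0],
    [[0,-0.002,0],0],
    [[0,-0.003,0],0],
    [[0,-0.004,0],0],
    [[0,-0.004,0],0]
  ]
}}

```text
clock: 6.72
tool_pos: [0.6254, -0.1109, 0.1434]
orientation: [-180.0, -0.0, -94.0]
force: [-0.8, -1.5, 2.8]
opening: 0.0074
gripper_force: 30.0
```

Emit:
{"op": "send_rows", "data": {
  "deltas": [
    [[0,-0.001,0],0],
    [[0,-0.002,0],0],
    [[0,-0.003,0],0],
    [[0,-0.003,0],0],
    [[0,-0.003,0],0]
  ]
}}

```text
clock: 7.13
tool_pos: [0.6277, -0.111, 0.1434]
orientation: [-180.0, -0.0, -94.0]
force: [-1.0, -0.4, 3.0]
opening: 0.0078
gripper_force: 30.0
```

Emit:
{"op": "send_rows", "data": {
  "deltas": [
    [[0,-0.001,0],0],
    [[0,-0.002,0],0],
    [[0,-0.003,0],0],
    [[0,-0.003,0],0],
    [[0,-0.003,0],0]
  ]
}}

```text
clock: 7.55
tool_pos: [0.6285, -0.1111, 0.1434]
orientation: [179.8, -0.0, -94.1]
force: [-7.8, 0.5, 8.4]
opening: 0.0078
gripper_force: 30.0
```

Emit:
{"op": "send_rows", "data": {
  "deltas": [
    [[0,-0.001,0],0],
    [[0,-0.002,0],0],
    [[0,-0.003,0],0],
    [[0,-0.003,0],0],
    [[0,-0.003,0],0]
  ]
}}

```text
clock: 7.97
tool_pos: [0.6288, -0.1112, 0.1433]
orientation: [179.6, -0.0, -94.1]
force: [-14.7, 2.7, 15.5]
opening: 0.0078
gripper_force: 30.0
```

Emit:
{"op": "send_rows", "data": {
  "deltas": [
    [[0,0.001,0],0],
    [[0,0.001,0],0],
    [[0,0.001,0],0],
    [[0,0.001,0],0],
    [[0,0.001,0],0]
  ],
  "gripper": 0.5
}}

```text
clock: 8.38
tool_pos: [0.6319, -0.1111, 0.1431]
orientation: [-180.0, 0.0, -94.0]
force: [-0.3, 0.2, -0.8]
opening: 0.0357
gripper_force: 0.0
```

Emit:
{"op": "send_rows", "data": {
  "deltas": [
    [[0,0,-0.02],0],
    [[0,0,-0.06],0],
    [[0,0,-0.11],0],
    [[0,0,-0.16],0],
    [[0,0,-0.2],0]
  ]
}}

```text
clock: 8.8
tool_pos: [0.6321, -0.1114, 0.3065]
orientation: [-179.9, -0.0, -94.0]
force: [0.9, 0.2, 0.3]
opening: 0.0437
gripper_force: 0.0
```

Emit:
{"op": "send_rows", "data": {
  "deltas": [
    [[-0.01,0.04,0],0],
    [[-0.02,0.08,0],0],
    [[-0.03,0.115,0],0],
    [[-0.03,0.115,0],0],
    [[-0.03,0.115,0],0]
  ]
}}

```text
clock: 9.22
tool_pos: [0.5407, -0.0804, 0.3043]
orientation: [-179.9, 0.0, -94.0]
force: [0.0, 0.2, 0.7]
opening: 0.0436
gripper_force: 0.0
```

```bash
python3 - <<'E'
from fit import *
p=ctrl.snapshot("wrist");save(p,"wrist3.png");pickle.dump(p,open("w3.pkl","wb"))
c=p["color"][0:250,150:550]
cv2.imwrite("pics/w3c.png",cv2.resize(c,(800,500),interpolation=2)[:,:,::-1]);o=ctrl.get_obs();print(o["tool_pos"])
m=ctrl.cut_out(p,"gauge")[0]["pixels"];print(fit([(p,m)],(.2,.15,.068),(.588,-.107,-4)))
E
```

```text
[ 0.54156282 -0.08057032  0.30404164]
(array([ 0.58839157, -0.10905356, -3.82275293]), array([0.959]))
```

View pics/w3c.png

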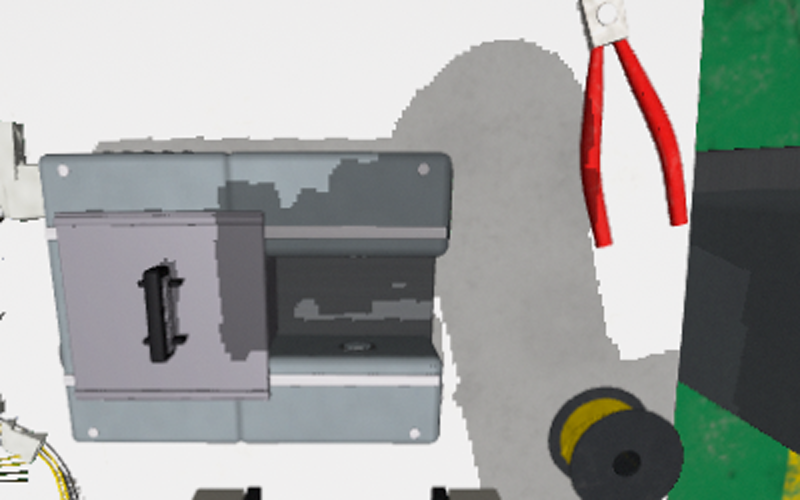

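The cover is fully back and the throat is open. One lens shows at crop (357,347), the cover's front corners are at (262,212) and (270,398), and its rear corners at (55,215) and (77,398). I'll fit the gauge pose to these.

```bash
python3 - <<'E'
from fit import *
from scipy.optimize import least_squares
p=pickle.load(open("w3.pkl","rb"))
c=np.array([[262,212],[270,398],[77,398],[55,215],[357,347]],float)/2+[150,0]
print([atz(p,u,.071).round(4).tolist() for u in c[:4]], atz(p,c[4],.045))
G=np.array([[-.01,-.047,.071],[-.01,.047,.071],[.09,.047,.071],[.09,-.047,.071],[-.055,.025,.045]])
def W(v):
    r=np.radians(v[2]);R=np.array([[np.cos(r),-np.sin(r),0],[np.sin(r),np.cos(r),0],[0,0,1]]);return G@R.T+[v[0],v[1],0]
for idx in([0,1,2,3,4],[0,1,2,3]):
    r=least_squares(lambda v:(proj(p,W(v))-c)[idx].ravel(),[.588,-.108,-4],x_scale=[.01,.01,1]);print(r.x,(proj(p,W(r.x))-c).round(1).tolist())
v=r.x
# overlay
im=cv2.resize(p["color"][0:250,150:550],(800,500),interpolation=2)[:,:,::-1].copy()
Gb=G
for v,col in(([.5885,-.1085,-3.9],(0,0,255)),):
  for L in ([(-.1,-.075,.066),(.1,-.075,.066),(.1,.075,.066),(-.1,.075,.066),(-.1,-.075,.066)],[(-.1,-.025,.066),(-.01,-.025,.066)],[(-.1,.025,.066),(-.01,.025,.066)],[(-.1,-.025,.008),(-.01,-.025,.008)],[(-.1,.025,.008),(-.01,.025,.008)],[(-.01,-.047,.071),(.09,-.047,.071),(.09,.047,.071),(-.01,.047,.071),(-.01,-.047,.071)],[(-.055-.004,.025,.045),(-.055+.004,.025,.045)],[(-.055,.025,.041),(-.055,.025,.049)]):
    G=np.array(L);q=((proj(p,W(v))-[150,0])*2+.5)
    cv2.polylines(im,[np.round(q).astype(np.int32)],False,col,1)
cv2.imwrite("pics/ov.png",im[130:460,20:480])
cv2.imwrite("pics/ov.png",cv2.resize(im[130:460,20:480],(800,574)))
E
```

```text
[[0.5752, -0.1543, 0.071], [0.5809, -0.0624, 0.071], [0.6805, -0.0693, 0.071], [0.6739, -0.1606, 0.071]] [ 0.53482756 -0.07974205  0.045     ]
[ 0.58782524 -0.10868575 -3.91938873] [[0.6, -0.7], [-0.0, 1.2], [-0.0, 1.3], [-0.7, -1.2], [0.1, -0.2]]
[ 0.58778039 -0.10878529 -3.84898723] [[0.5, -0.8], [0.1, 1.1], [0.1, 1.3], [-0.7, -1.2], [0.2, -0.4]]
```

View pics/ov.png

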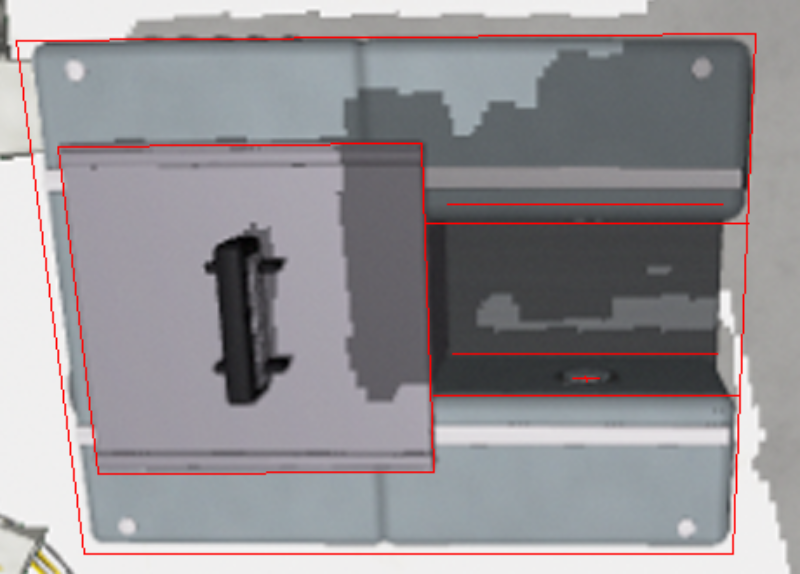

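Emit:
{"op": "send_rows", "data": {
  "deltas": [
    [[-0.04,0.01,0],0],
    [[-0.09,0.02,0],0],
    [[-0.14,0.04,0],0],
    [[-0.19,0.06,0],0],
    [[-0.24,0.08,0],0]
  ]
}}

```text
clock: 9.73
tool_pos: [0.4927, 0.1128, 0.3029]
orientation: [180.0, -0.0, -94.1]
force: [0.3, 0.6, 0.9]
opening: 0.044
gripper_force: 0.0
```

Emit:
{"op": "send_rows", "data": {
  "deltas": [
    [[-0.04,0.01,0],0],
    [[-0.08,0.016,0],0],
    [[-0.09,0.018,0],0],
    [[-0.09,0.018,0],0],
    [[-0.09,0.018,0],0]
  ],
  "gripper": 1
}}

```text
clock: 10.15
tool_pos: [0.4837, 0.1845, 0.3027]
orientation: [180.0, -0.1, -94.0]
force: [-0.2, -0.8, -0.7]
opening: 0.0718
gripper_force: 0.0
```

```bash
python3 - <<'E'
from fit import *
P={n:ctrl.snapshot(n) for n in("wrist","scene","side")};p=P["wrist"];pickle.dump(P,open("w4.pkl","wb"));print(ctrl.get_obs()["tool_pos"])
S=[]
for n in P:
  for t in("stand","check_glass","clear_block","steel_piece"):
    r=ctrl.cut_out(P[n],t)
    for q in r[:1]:
        ys,xs=np.nonzero(q["pixels"]);print(n,t,round(q["conf"],2),xs.min(),xs.max(),ys.min(),ys.max(),len(xs))
cv2.imwrite("pics/w4c.png",cv2.resize(p["color"][0:300,120:520],(800,600),interpolation=2)[:,:,::-1])
E
```

```text
[0.4836288  0.18310785 0.30309656]
wrist stand 0.8 297 369 123 230 3275
wrist check_glass 0.59 332 358 196 224 554
wrist steel_piece 0.74 333 358 196 224 533
scene stand 0.68 268 314 251 304 1083
scene check_glass 0.92 280 295 259 285 405
scene clear_block 0.51 280 292 258 285 309
scene steel_piece 0.21 350 362 263 284 67
side stand 0.68 263 303 201 223 439
side check_glass 0.58 271 281 187 204 165
side clear_block 0.4 275 279 188 203 72
side steel_piece 0.6 284 293 199 211 107
```

View pics/w4c.png

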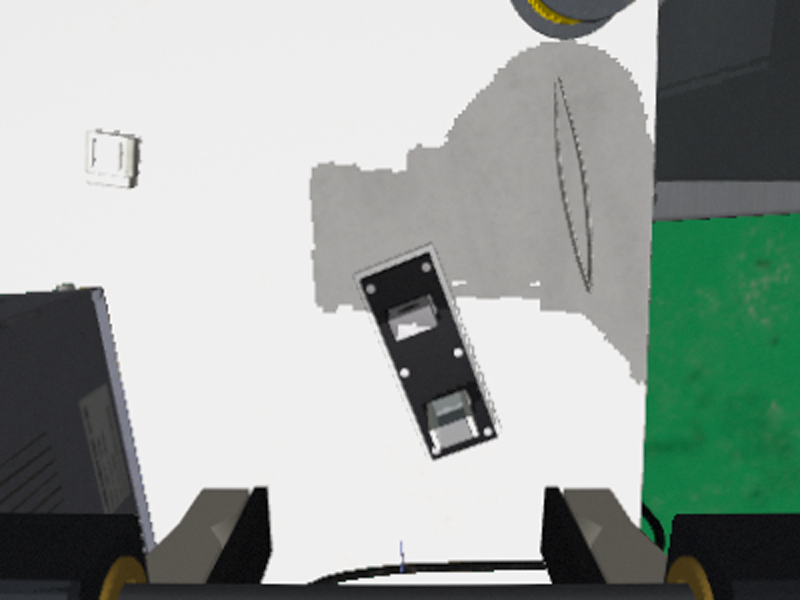

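The wrist picture shows the stand. The steel piece is at crop (412,318) and the glass, which is taller, at (453,420) in the lower pocket. I'll fit both poses now.

```bash
python3 - <<'E'
from fit import *
P={n:ctrl.snapshot(n) for n in("wrist","scene","side")}
St={n:(P[n],ctrl.cut_out(P[n],"stand")[0]["pixels"]) for n in P}
Gl={n:(P[n],ctrl.cut_out(P[n],"check_glass")[0]["pixels"]) for n in P}
x0=(.465,.2,16)
p=P["wrist"]
c=np.array([[354,275],[433,243],[498,436],[433,461]])/2+[120,0]
q=np.array([atz(p,u,.003) for u in c]);print(q.round(4).tolist(),q.mean(0).round(4),"sides",[np.linalg.norm(q[i]-q[(i+1)%4]).round(4) for i in range(4)],
 "yaw",[np.degrees(np.arctan2(*(a[:2]*[-1,1])[::1])).round(1) for a in (q[3]-q[0],q[2]-q[1])])
print("stand w",fit([St["wrist"]],(.05,.124,.02),x0))
g0=(.46,.228,16)
for k in(["wrist"],["scene"],["side"],["wrist","scene"],["wrist","scene","side"]): print("glass",k,fit([Gl[n] for n in k],(.024,.012,.062),g0,z0=.020))
# glass top height: top centre from wrist & scene
ys,xs=np.nonzero(Gl["scene"][1]);print("scene top rows",ys.min())
E
```

```text
[[0.5106, 0.1489, 0.003], [0.4636, 0.1339, 0.003], [0.4298, 0.2552, 0.003], [0.4715, 0.2693, 0.003]] [0.4689 0.2018 0.003 ] sides [np.float64(0.0493), np.float64(0.126), np.float64(0.044), np.float64(0.1266)] yaw [np.float64(18.0), np.float64(15.6)]
stand w (array([ 0.46968646,  0.19939555, 17.550405  ]), array([0.932]))
glass ['wrist'] (array([ 0.46160216,  0.22768652, 16.13943118]), array([0.944]))
glass ['scene'] (array([ 0.46103123,  0.22849958, 15.91630913]), array([0.928]))
glass ['side'] (array([ 0.46 ,  0.228, 16.   ]), array([0.]))
glass ['wrist', 'scene'] (array([ 0.46158136,  0.22764709, 15.2586024 ]), array([0.949, 0.918]))
glass ['wrist', 'scene', 'side'] (array([ 0.46158136,  0.22764709, 15.2586024 ]), array([0.949, 0.918, 0.   ]))
scene top rows 258
```

Emit:
{"op": "send_rows", "data": {
  "deltas": [
    [[-0.02,0.01,0.04],-0.07],
    [[-0.04,0.02,0.08],-0.15],
    [[-0.0535,0.032,0.12],-0.22],
    [[-0.0535,0.032,0.16],-0.236],
    [[-0.0535,0.032,0.166],-0.236]
  ],
  "gripper": 1
}}

```text
clock: 11.77
tool_pos: [0.4581, 0.2272, 0.1658]
orientation: [179.6, -0.2, -72.7]
force: [-0.8, -1.1, -0.0]
opening: 0.0877
gripper_force: 0.0
```

```bash
python3 - <<'E'
from fit import *
o=ctrl.get_obs();print(o["tool_pos"],o["orientation"],o["opening"])
P={n:ctrl.snapshot(n) for n in("wrist","scene","side")}
Gl={n:ctrl.cut_out(P[n],"check_glass")for n in P}
for n in P:
    if Gl[n]: print(n,Gl[n][0]["conf"],Gl[n][0]["pixels"].sum(),fit([(P[n],Gl[n][0]["pixels"])],(.024,.012,.062),(.461,.228,17.),z0=.02))
c=np.zeros((600,800,3),np.uint8);c[:300,:400]=cv2.resize(P["scene"]["color"][200:320,220:380],(400,300),interpolation=2);c[:300,400:]=cv2.resize(P["side"]["color"][120:240,200:360],(400,300),interpolation=2);c[300:,:480]=cv2.resize(P["wrist"]["color"],(480,300));cv2.imwrite("pics/m5.png",c[:,:,::-1])
E
```

```text
[0.45814743 0.2272013  0.16582493] [ 1.79588603e+02 -1.63890327e-01 -7.27312479e+01] 0.08771343587158444
wrist 0.86 1375 (array([ 0.46132342,  0.22788193, 16.67627046]), array([0.968]))
scene 0.7 412 (array([ 0.46155188,  0.22754075, 28.08996706]), array([0.922]))
```

View pics/m5.png

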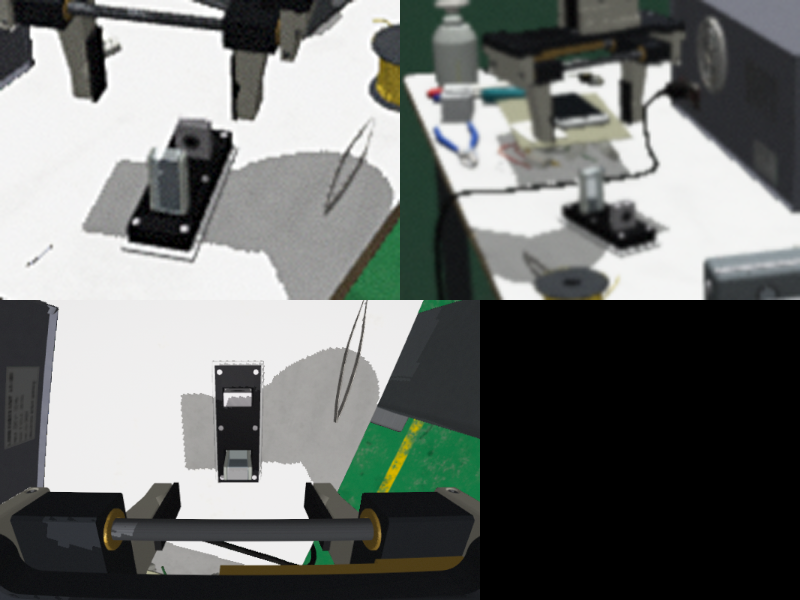

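The fingers straddle the glass and are well aligned with the stand, whose sides run vertically in the wrist view (glass at about (237,465) in the composite). I'll descend.

Emit:
{"op": "send_rows", "data": {
  "deltas": [
    [[0,0,0.015],0],
    [[0,0,0.03],0],
    [[0,0,0.045],0],
    [[0,0,0.06],0],
    [[0,0,0.06],0]
  ]
}}

```text
clock: 12.48
tool_pos: [0.4606, 0.2281, 0.1222]
orientation: [180.0, -0.0, -72.9]
force: [-0.8, 0.0, -0.7]
opening: 0.0878
gripper_force: 0.0
```

Emit:
{"op": "send_rows", "data": {
  "deltas": [
    [[0,0,0.01],0],
    [[0,0,0.02],0],
    [[0,0,0.03],0],
    [[0,0,0.033],0],
    [[0,0,0.033],0]
  ]
}}

```text
clock: 12.9
tool_pos: [0.4604, 0.2282, 0.0955]
orientation: [179.9, -0.0, -72.8]
force: [0.4, 0.3, -0.5]
opening: 0.0873
gripper_force: 0.0
```

Emit:
{"op": "send_rows", "data": {
  "deltas": [
    [[0,0,0],0],
    [[0,0,0],0],
    [[0,0,0],0],
    [[0,0,0],0],
    [[0,0,0],0]
  ],
  "gripper": 0
}}

```text
clock: 13.32
tool_pos: [0.4608, 0.2286, 0.0964]
orientation: [-180.0, 0.0, -72.8]
force: [0.5, 0.5, 0.0]
opening: 0.06
gripper_force: 0.0
```

Emit:
{"op": "send_rows", "data": {
  "deltas": [
    [[0,0,0],0],
    [[0,0,0],0],
    [[0,0,0],0],
    [[0,0,0],0],
    [[0,0,0],0]
  ]
}}

```text
clock: 13.73
tool_pos: [0.4607, 0.2285, 0.0962]
orientation: [-180.0, -0.0, -72.8]
force: [-0.6, -0.8, 0.4]
opening: 0.0265
gripper_force: 0.0
```

Emit:
{"op": "send_rows", "data": {
  "deltas": [
    [[0,0,0],0],
    [[0,0,0],0],
    [[0,0,0],0],
    [[0,0,0],0],
    [[0,0,0],0]
  ]
}}

```text
clock: 14.15
tool_pos: [0.4607, 0.2285, 0.0961]
orientation: [180.0, -0.0, -72.8]
force: [0.5, 0.1, -0.1]
opening: 0.0239
gripper_force: 30.0
```

Emit:
{"op": "send_rows", "data": {
  "deltas": [
    [[0,0,-0.005],0],
    [[0,0,-0.015],0],
    [[0,0,-0.03],0],
    [[0,0,-0.045],0],
    [[0,0,-0.06],0]
  ]
}}

```text
clock: 14.57
tool_pos: [0.4607, 0.2285, 0.1453]
orientation: [-180.0, 0.0, -72.8]
force: [0.0, 0.0, -0.2]
opening: 0.0236
gripper_force: 30.0
```

Emit:
{"op": "send_rows", "data": {
  "deltas": [
    [[0,0,-0.02],0],
    [[0,0,-0.05],0],
    [[0,0,-0.08],0],
    [[0,0,-0.1],0],
    [[0,0,-0.1],0]
  ]
}}

```text
clock: 14.98
tool_pos: [0.462, 0.2295, 0.2287]
orientation: [-179.6, 0.1, -72.8]
force: [0.4, -0.6, -1.3]
opening: 0.0244
gripper_force: 30.0
```

```bash
cat > gl.py <<'E'
from fit import *
def look():
    o=ctrl.get_obs();print(np.round(o["tool_pos"],4),np.round(o["orientation"],2),round(o["opening"],4),o["gripper_force"])
    P={n:ctrl.snapshot(n) for n in("wrist","scene","side")};R={}
    for n in P:
        for q in ctrl.cut_out(P[n],"check_glass")[:2]:
            ys,xs=np.nonzero(q["pixels"]);print(n,round(q["conf"],2),len(xs),xs.min(),xs.max(),ys.min(),ys.max(),np.array(q["xy"])*[640,400])
    return o,P
E
python3 - <<'E'
from gl import *
o,P=look();T=np.array(o["tool_pos"])
# predicted: glass box under TCP
z=T[2]-.0961
for n in P:
    b=box(.024,.012,.062+z,T[0],T[1],o["orientation"][2]+90,.006+z);q=proj(P[n],b);print(n,"pred",q.min(0).round(1),q.max(0).round(1))
c=np.zeros((480,800,3),np.uint8)
for i,n in enumerate(("scene","side")):
    u=np.clip(proj(P[n],[[T[0],T[1],z+.034]])[0].astype(int),[40,48],[600,352]);c[:,400*i:400*i+400]=cv2.resize(P[n]["color"][u[1]-48:u[1]+48,u[0]-40:u[0]+40],(400,480),interpolation=2)
cv2.imwrite("pics/m6.png",c[:,:,::-1])
E
```

```text
[0.462  0.2295 0.2287] [-1.7964e+02  1.5000e-01 -7.2770e+01] 0.0244 29.99884396791458
wrist 0.58 2963 296 350 231 291 [320.512 262.68 ]
scene 0.87 519 273 291 188 224 [283.392 206.4  ]
scene 0.66 113 252 266 213 222 [257.92 218.32]
side 0.67 190 270 279 139 161 [272.704 151.32 ]
side 0.66 5906 320 433 214 280 [374.72 244.6 ]
wrist pred [295.4 229.9] [350.6 304.3]
scene pred [271.8 186.9] [291.4 224.6]
side pred [269.2 135.4] [280.6 159.4]
```

View pics/m6.png

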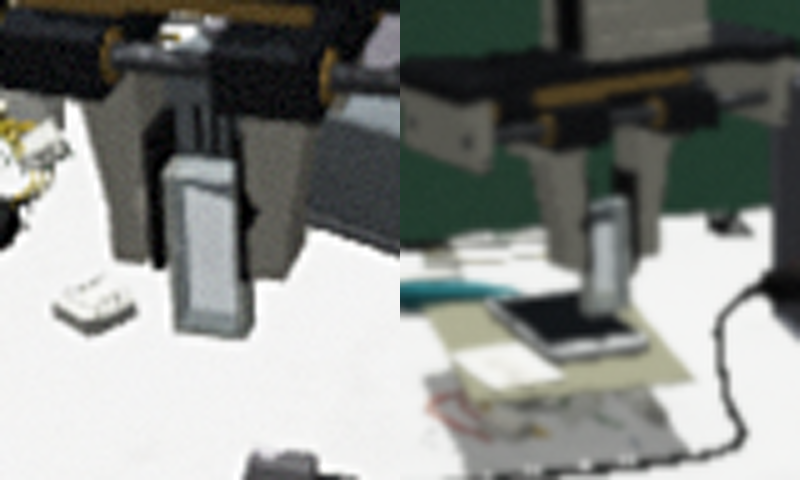

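Emit:
{"op": "send_rows", "data": {
  "deltas": [
    [[0.02,0,0],0],
    [[0.06,0,0],0],
    [[0.1,0,0],0],
    [[0.15,0,0],0],
    [[0.2,0,0],0]
  ]
}}

```text
clock: 15.7
tool_pos: [0.5078, 0.0744, 0.2234]
orientation: [179.9, -0.0, -72.7]
force: [2.0, 0.3, -0.5]
opening: 0.0241
gripper_force: 30.0
```

Emit:
{"op": "send_rows", "data": {
  "deltas": [
    [[0.05,0.01,0],0.06],
    [[0.1,0.02,0],0.12],
    [[0.15,0.03,0],0.18],
    [[0.19,0.036,0],0.2345],
    [[0.21,0.036,0],0.2345]
  ]
}}

```text
clock: 16.12
tool_pos: [0.5294, -0.0967, 0.2232]
orientation: [179.9, -0.0, -94.4]
force: [0.9, 0.5, 0.1]
opening: 0.0237
gripper_force: 30.0
```

Emit:
{"op": "send_rows", "data": {
  "deltas": [
    [[0,0,0],0],
    [[0,0,0],0],
    [[0,0,0],0],
    [[0,0,0],0],
    [[0,0,0],0]
  ]
}}

```text
clock: 16.53
tool_pos: [0.53, -0.0925, 0.224]
orientation: [180.0, -0.0, -93.8]
force: [-0.8, -0.5, -1.0]
opening: 0.0237
gripper_force: 30.0
```

Emit:
{"op": "send_rows", "data": {
  "deltas": [
    [[0,0,0],0],
    [[0,0,0],0],
    [[0,0,0],0],
    [[0,0,0],0],
    [[0,0,0],0]
  ]
}}

```text
clock: 16.95
tool_pos: [0.5301, -0.0932, 0.2242]
orientation: [-180.0, 0.0, -93.9]
force: [0.2, 0.2, -0.1]
opening: 0.0239
gripper_force: 30.0
```

Emit:
{"op": "send_rows", "data": {
  "deltas": [
    [[0.008,-0.003,0],0],
    [[0.0145,-0.0054,0.01],0],
    [[0.0145,-0.0054,0.03],0],
    [[0.0145,-0.0054,0.05],0],
    [[0.0145,-0.0054,0.05],0]
  ]
}}

```text
clock: 17.37
tool_pos: [0.5319, -0.1059, 0.1807]
orientation: [179.7, -0.0, -94.0]
force: [-1.3, -0.1, -1.3]
opening: 0.024
gripper_force: 30.0
```

Emit:
{"op": "send_rows", "data": {
  "deltas": [
    [[0,0,0.01],0],
    [[0,0,0.02],0],
    [[0,0,0.03],0],
    [[0,0,0.04],0],
    [[0,0,0.05],0]
  ]
}}

```text
clock: 17.78
tool_pos: [0.5337, -0.1052, 0.1436]
orientation: [-180.0, 0.0, -93.9]
force: [0.9, -0.3, -0.6]
opening: 0.0237
gripper_force: 30.0
```

Emit:
{"op": "send_rows", "data": {
  "deltas": [
    [[0,0,0.01],0],
    [[0,0,0.02],0],
    [[0,0,0.03],0],
    [[0,0,0.04],0],
    [[0,0,0.046],0]
  ]
}}

```text
clock: 18.2
tool_pos: [0.5333, -0.1052, 0.1061]
orientation: [179.9, -0.0, -93.9]
force: [-0.1, -0.2, -0.6]
opening: 0.0237
gripper_force: 30.0
```

Emit:
{"op": "send_rows", "data": {
  "deltas": [
    [[0,0,0],0],
    [[0,0,0],0],
    [[0,0,0],0],
    [[0,0,0],0],
    [[0,0,0],0]
  ]
}}

```text
clock: 18.62
tool_pos: [0.5339, -0.1052, 0.1078]
orientation: [-179.9, 0.0, -93.9]
force: [-0.6, -0.9, -0.6]
opening: 0.0235
gripper_force: 30.0
```

```bash
python3 - <<'E'
from gl import *
o,P=look()
c=np.zeros((500,800,3),np.uint8)
T=o["tool_pos"]
for i,n in enumerate(("scene","side")):
    u=proj(P[n],[[T[0],T[1],.05]])[0].astype(int);c[:250,400*i:400*i+400]=cv2.resize(P[n]["color"][u[1]-40:u[1]+40,u[0]-64:u[0]+64],(400,250),interpolation=2)
c[250:,:400]=cv2.resize(P["wrist"]["color"],(400,250))
c[250:,400:]=cv2.resize(P["wrist"]["color"][190:290,240:400],(400,250),interpolation=2)
cv2.imwrite("pics/m7.png",c[:,:,::-1])
E
```

```text
[ 0.5339 -0.1052  0.1078] [-1.7995e+02  1.0000e-02 -9.3910e+01] 0.0235 29.99883860349655
wrist 0.79 2926 295 350 231 291 [320.896 263.32 ]
wrist 0.28 20245 0 248 187 363 [112.128 234.68 ]
scene 0.42 46 338 343 168 176 [340.672 173.8  ]
side 0.4 1050 367 424 214 238 [390.912 229.2  ]
```

View pics/m7.png

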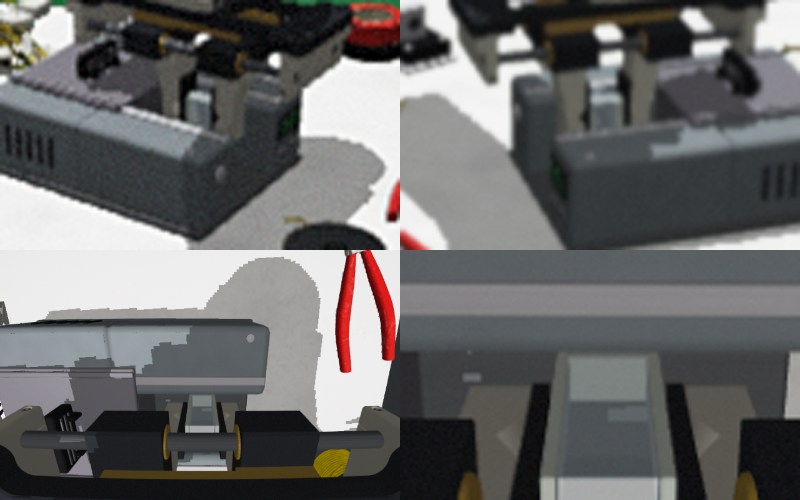

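The glass hangs upright in the throat between the fingers. It hasn't slipped: its wrist-view mask is still at rows 231–291. The cover is back and nothing is touching, so I'm handing in.

```bash
python3 - <<'E'
from h import *
o=ctrl.get_obs();print(np.round(o["tool_pos"],4),np.round(o["force"],1),np.abs(o["qvel"]).max());print(ctrl.close_job())
E
```

```text
[ 0.5337 -0.1052  0.1075] [ 0.3  0.1 -0.3] 0.07168198749783775
the job is handed in; nothing more can be done
None
```

I slid the cover back to its stop and handed the job in (no verdict came back) with the check glass held by its frosted ends in the throat, upright, still and touching only the fingers, centred on the light path to within my measurements (about 1–2 mm).

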